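Sweep the soldering board clean with the scraper block

ROBOT

A 6-joint arm with a two-finger parallel gripper is mounted at the origin on the work surface. World frame = base frame: x ahead of the robot, y to its left, z up, the work surface at z = 0. Lengths are in m, angles in rad, forces in N, time in s.
With the tool pointing down it reaches from about 0.275 to 0.775 m from the base axis. Payload 14.6 kg.
Tool frame: the origin (TCP) lies at the very end of the fingers, on their centre line; the grasp point (between the pads) lies 19 mm behind it; z points along the fingers, y is the line along which they close (so a half turn about z gives the same grasp; the last joint's range is limited). The gripper opens to 85 mm and grips with 20 to 120 N. Pads are 22 mm wide; open, the fingers measure 114 mm over their backs; the gripper's body (76 mm by 85 mm) begins 54 mm behind the grasp point. The pads swing forward as they close: fully open they stand 13 mm farther back than shut.
Start: joints at [1.071, 0.263, -0.048, 1.259, 0, 1.415], TCP at [0.177, 0.494, 0.231] pointing down, gripper open.
Joint ranges: [-2.65, 2.65], [-0.89, 1.7], [-1.18, 1.37], [-2.13, 2.11], [-1.35, 1.29], [-3.14, 3.14]. Speed limits (rad/s): [1.89, 1.89, 2.57, 2.79, 3.14, 3.14].

INTERFACE

Orientations are given as a 3x3 rotation matrix whose columns are the frame's x, y, z axes.
In Python, from bench import robot gives the robot as it stands. The module is installed in compiled form; this text tells all that it offers.
- The arm moves only by the shell command python3 -m creep 'ROWS' [FORCE]. ROWS is JSON, a list of rows, each an object with "offset": the shift along the world's x, y, z in mm, a list of three; "angular": the turn, a rotation vector about the world's x, y, z in degrees, a list of three; "jaw": the finger opening in mm, from 0 to 85.4. A call has 1 to 8 rows; each row shifts and turns the commanded pose from where the row before left it; what a row does not reach is not made up. A row lasts 1/10 s, in which the tool goes at most 50 mm and 8.59 degrees, less where a joint would pass 70% of its speed; a pose out of reach is approached as far as the arm can. A call with a gripper value outside its range is refused whole. The fingers move at their own pace and stop on an object; FORCE is the grip in N (left out, the last holds). Time passes only in rows, so rows that do not move let the fingers close. It gives the time, the measured TCP pose, the force, the opening and the grip force at its end, in the units of the state.
- robot.state(): the state, without advancing time (a new reading comes with each control period).
- robot.snapshot(name): name is "scene" or "top"; returns a dict with "pixels" (420x560x3 uint8, red, green, blue), "z_map" (420x560 float32, m along the optical axis (not along the pixel's ray), 0 where there is no reading), "vfov" (degrees; the focal length in pixels is half the picture's height over the tangent of half this angle, whatever the lens; pixels are square), "cx", "cy" (the principal point, pixels), "cam_to_world" (4x4, takes a point from camera to world coordinates). Camera axes: x right, y down, z forward; pixel columns grow to the right and rows downward; lengths in m; the calibration is good to about 2 mm. A picture is of the moment at which its call begins.
- robot.hand_in(): hands the job in; it is judged then, once.
The state is a dict: "time": time; "qpos": joint angles; "qvel": joint speeds; "effort": joint torques, N m; "eef_pos": TCP position; "ee_rot": TCP orientation; "force": force on the tool from outside, world axes, zero at the start; "ft_torque": the same for the moment, N m; "opening": opening from 0.0 (shut) to 1.0 (fully open); "finger_force": force on a finger pad.
Only numpy, scipy, OpenCV 4.12 (cv2) and the standard library are available. Lean on these libraries where they do the work, as an engineer would, in place of code of your own. Each camera call takes 0.05 s, during which the arm holds its last target. There are 200 camera calls.

TASK

Clear the wooden soldering board: take the scraper block by its upright handle and with it sweep all five loose scraps (chip, heat-sink offcut, nut, relay, terminal block) off the board into the shallow metal tray beside it, without touching the scraps with the gripper. Leave the circuit board and the round tin lying on the board, and everything else on the bench, where they are. Then stand the scraper upright, back on its black rubber pad, and let go.

Things in the scene. Friction and masses are not known exactly. Their poses are not given: they have to be found in the camera images.
- board: Thick wooden soldering board, fixed to the bench: 260 (its x) x 300 (its y) x 30 mm high, flat top without a rim. Origin: centre of the underside; top at z = 30 mm. The tray stands against one of its two y ends, the pad by the other (which is which varies).
- tray: Shallow open steel tray, fixed to the bench: 260 (its x) x 110 (its y) x 22 mm high, walls and floor 3 mm thick, rim 8 mm below the top of the board. It stands 1 mm from the +y or -y end of the board (origins 206 mm apart), axes parallel to the board's. Origin: centre of the underside.
- pad: Black rubber pad for the scraper, fixed to the bench: 160 (its x) x 100 (its y) x 6 mm, beside the other y end of the board (origins 206 mm apart), axes parallel to the board's. Origin: centre of the underside; top at z = 6 mm.
- scraper: Scraper block, 0.18 kg, standing on the pad: pale wooden block with a black rubber sole, 100 (its x) x 26 (its y) mm and 36 mm high, and on top of its middle an upright wooden handle 36 (x) x 24 (y) mm that reaches from 36 to 100 mm above the sole. Grip the handle from above across its 24 mm (its y). Origin: centre of the sole; z up.
- scrap_chip: Scrap lying on the board: dead black chip with two rows of short steel pins, 38 x 16 x 9 mm, 10 to 42 g. Origin: centre of its underside as it lies at the start.
- scrap_heatsink: Scrap lying on the board: aluminium heat-sink offcut with three upright fins, 30 x 25 x 14 mm, 10 to 42 g. Origin: centre of its underside as it lies at the start.
- scrap_nut: Scrap lying on the board: steel hexagon nut, 24 across the flats x 11 mm, 10 to 42 g. Origin: centre of its underside as it lies at the start.
- scrap_relay: Scrap lying on the board: plain grey relay block, 28 x 22 x 15 mm, 10 to 42 g. Origin: centre of its underside as it lies at the start.
- scrap_terminal: Scrap lying on the board: brass terminal block with two screw heads, 32 x 14 x 12 mm, 10 to 42 g. Origin: centre of its underside as it lies at the start.
- circuit: Green circuit board under repair with a black lens on it, lying on the board near its +x edge: 50 (x) x 44 (y) x 4 mm, 22 mm high at the lens. Origin: centre of the underside. To be left alone.
- tin: Round aluminium flux tin, 44 mm across, 20 mm high, lying on the board near its +x edge. Origin: centre of the underside. To be left alone.
- calculator: Grey pocket calculator on the bench, 140 x 85 x 16 mm. Origin: centre of the underside. To be left alone.
- remote: White remote control on the bench, 130 x 42 x 16 mm. Origin: centre of the underside. To be left alone.
- tape: Roll of brown tape on the bench, 90 mm across, 24 mm high. Origin: centre of the underside. To be left alone.
- magnifier: Black hand magnifier lying on the bench, lens 70 mm across, handle 70 mm long along its -x, 10 mm high. Origin: under the lens centre. To be left alone.
- screwdriver: Screwdriver lying on the bench, 180 mm long along its x. Origin: underside of the tool. To be left alone.

How it is judged:
On the way, in this order (a step that is already met when the one before it is completed fails the run):
1. the scraper has been lifted off its pad and is over the board (x of scraper in the frame of board between -0.13 and 0.13 m and y of scraper in the frame of board between -0.15 and 0.15 m and z of scraper in the frame of board above 0.025 m), for 0.1 s.
2. all five scraps are in the tray (x of scrap_chip in the frame of tray between -0.129 and 0.129 m and y of scrap_chip in the frame of tray between -0.053 and 0.053 m and z of each of scrap_chip, scrap_heatsink, scrap_nut, scrap_relay, scrap_terminal in the frame of tray below 0.045 m and x of scrap_heatsink in the frame of tray between -0.129 and 0.129 m and y of scrap_heatsink in the frame of tray between -0.053 and 0.053 m and x of scrap_nut in the frame of tray between -0.129 and 0.129 m and y of scrap_nut in the frame of tray between -0.053 and 0.053 m and x of scrap_relay in the frame of tray between -0.129 and 0.129 m and y of scrap_relay in the frame of tray between -0.053 and 0.053 m and x of scrap_terminal in the frame of tray between -0.129 and 0.129 m and y of scrap_terminal in the frame of tray between -0.053 and 0.053 m), for 0.2 s.
At the end, for the whole second after the job is handed in: All five scraps lie in the tray (origins within its walls, at most 45 mm above the bench), at rest; the scraper stands upright (within 7 degrees) and released on its pad, its centre within 65 mm of the pad's centre along the pad's x and 40 mm along its y (all of step 2 and x of scraper in the frame of pad between -0.065 and 0.065 m and y of scraper in the frame of pad between -0.04 and 0.04 m and angle between scraper's own z axis and vertical below 0.12 rad and z of scraper in the frame of pad below 0.012 m and linear speed of each of scrap_chip, scrap_heatsink, scrap_nut, scrap_relay, scrap_terminal, scraper below 0.02 m/s); the robot touches nothing.
It fails at once if the gripper or arm touches a scrap (contact force between any of the fingers, the arm and scrap_chip above 0.3 N or contact force between any of the fingers, the arm and scrap_heatsink above 0.3 N or contact force between any of the fingers, the arm and scrap_nut above 0.3 N or contact force between any of the fingers, the arm and scrap_relay above 0.3 N or contact force between any of the fingers, the arm and scrap_terminal above 0.3 N).
It fails at once if the circuit board or the tin is moved more than 15 mm (distance of any of circuit, tin from where it was at the start of the episode above 0.015 m).
It fails at once if another bystander on the bench is moved more than 20 mm (distance of any of calculator, remote, tape, magnifier, screwdriver from where it was at the start of the episode above 0.02 m).
It also fails if it takes over 58 s, if anything falls off the work surface, if the arm or the gripper's body presses on something with over 40 N, if the wrist force passes 120 N, or if a joint passes its speed limit or range.

## Working session

There is one attempt and no reset: what is moved stays moved. The work goes in short steps, Python scripts to look and compute and a shell command to move; the robot and the scene stay as the last step left them, time stands still between calls to the robot, and variables do not carry over. Pictures are saved under pics/ and viewed, at most 10 in all, crops included, and the job is handed in when it is done.

```bash
mkdir -p pics
cat > h.py <<'E'
import numpy as np,cv2
from bench import robot
def snap(n):
    s=robot.snapshot(n); h=s["pixels"].shape[0]
    f=h/2/np.tan(np.radians(s["vfov"])/2); T=np.array(s["cam_to_world"])
    z=s["z_map"]; v,u=np.mgrid[:z.shape[0],:z.shape[1]]
    P=np.dstack([(u-s["cx"])/f*z,(v-s["cy"])/f*z,z])@T[:3,:3].T+T[:3,3]
    P[z==0]=np.nan
    return s["pixels"],P
def save(n,img): cv2.imwrite("pics/"+n,img[:,:,::-1])
E
python3 - <<'E'
from h import *
for n in("top","scene"):
    i,P=snap(n); save(n+"0.png",i); np.savez(n+"0.npz",i=i,P=P)
print({k:np.round(v,3) for k,v in robot.state().items()})
E
```

```text
{'time': np.float64(0.1), 'qpos': array([ 1.071,  0.263, -0.049,  1.259,  0.   ,  1.415]), 'qvel': array([ 0.001, -0.   ,  0.   , -0.001, -0.001,  0.   ]), 'effort': array([ 2.0000e-03, -6.3858e+01,  3.8506e+01,  1.0000e-02, -0.0000e+00,
       -0.0000e+00]), 'eef_pos': array([0.177, 0.494, 0.231]), 'ee_rot': array([[-0.941,  0.338, -0.   ],
       [ 0.338,  0.941, -0.001],
       [ 0.   , -0.001, -1.   ]]), 'force': array([-0.204,  0.535,  0.623]), 'ft_torque': array([-0.038, -0.005,  0.01 ]), 'finger_force': np.float64(0.0), 'opening': np.float64(1.002)}
```

View pics/top0.png

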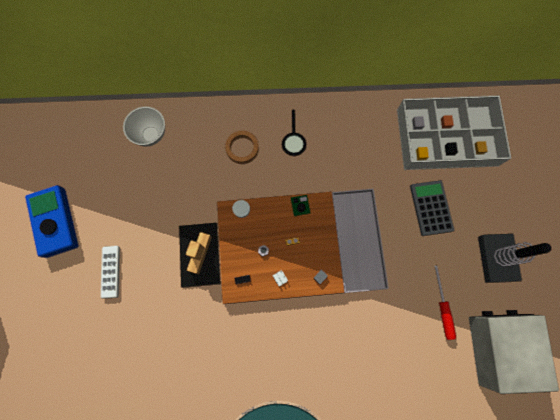

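View pics/scene0.png

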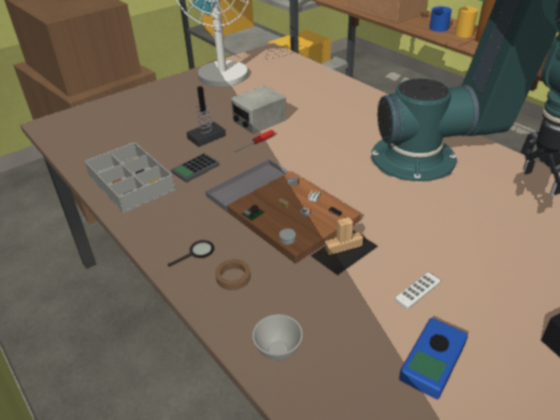

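The top view shows the board around (282,246). The tray is to its right (world −y, about (360,240)) and the pad to its left with the scraper at (198,253). The scraps are chip (243,280), heat-sink (281,279), nut (263,251), terminal (292,241) and relay (321,278). The tin is at (241,208) and the circuit at (301,205).

Run:
```python
from h import *
d=np.load("top0.npz"); i,P=d["i"],d["P"]
x,y,z=P[...,0],P[...,1],P[...,2]
def comps(m,lo,hi):
    n,l,s,c=cv2.connectedComponentsWithStats(m.astype(np.uint8))
    for k in range(1,n):
        if lo<s[k,4]<hi: yield k,l==k,c[k],s[k,4]
roi=np.zeros(z.shape,bool); roi[180:310,175:392]=1
# board top by height+colour
b=roi&(abs(z-.03)<.004)
for k,m,c,a in comps(b,2000,1e6):
    p=P[m][:,:2].astype(np.float32); r=cv2.minAreaRect(p*1000); print("board",r,np.median(z[m]))
    br=r
for k,m,c,a in comps(roi&(z>.0345),5,3000):
    p=P[m]; print(np.round(c),a,"rect",[np.round(q,0) for q in cv2.minAreaRect((p[:,:2]*1000).astype(np.float32))],"z",np.round(np.nanpercentile(p[:,2],[10,50,95])*1000), "mid",np.round(p[:,:2].mean(0)*1000))
pad=roi&(i.max(2)<40)&(z<.015)
for k,m,c,a in comps(pad,200,9999): print("pad",[np.round(q,0) for q in cv2.minAreaRect((P[m][:,:2]*1000).astype(np.float32))],np.median(z[m]))
t=z>.085
for k,m,c,a in comps(roi&t,5,3000): print("handle",[np.round(q,0) for q in cv2.minAreaRect((P[m][:,:2]*1000).astype(np.float32))],np.median(z[m]))
t=roi&(z>.030)&(z<.055); t[:,215:]=0
for k,m,c,a in comps(t,20,3000): print("block",[np.round(q,0) for q in cv2.minAreaRect((P[m][:,:2]*1000).astype(np.float32))],np.median(z[m]))
cv2.imwrite("pics/crop.png",cv2.resize(i[175:315,170:395],None,fx=3.5,fy=3.5,interpolation=2)[:,:,::-1])
```

```text
board ((511.5377502441406, -25.353683471679688), (260.5859069824219, 302.6987609863281), 2.7742764949798584) 0.03007804716269935
[301. 205.] 181 rect [array([612., -82.]), array([50., 43.]), np.float64(11.0)] z [35. 38. 52.] mid [611. -85.]
[241. 209.] 240 rect [array([607.,  68.]), array([41., 42.]), np.float64(88.0)] z [47. 50. 52.] mid [606.  68.]
[197. 252.] 540 rect [array([501., 176.]), array([ 27., 100.]), np.float64(71.0)] z [ 40.  44. 107.] mid [498. 174.]
[292. 241.] 74 rect [array([519., -58.]), array([14., 32.]), np.float64(9.0)] z [40. 42. 46.] mid [519. -58.]
[263. 250.] 86 rect [array([500.,  15.]), array([23., 26.]), np.float64(88.0)] z [38. 41. 45.] mid [499.  15.]
[281. 278.] 101 rect [array([430., -24.]), array([30., 26.]), np.float64(27.0)] z [35. 41. 46.] mid [430. -24.]
[321. 277.] 110 rect [array([ 429., -123.]), array([22., 28.]), np.float64(43.0)] z [42. 45. 48.] mid [ 429. -122.]
[242. 279.] 104 rect [array([430.,  69.]), array([16., 38.]), np.float64(9.0)] z [37. 39. 41.] mid [430.  69.]
pad [array([501., 182.]), array([157.,  98.]), np.float64(3.0)] 0.005880494689912252
handle [array([500., 176.]), array([25., 36.]), np.float64(70.0)] 0.10515095098647254
block [array([501., 176.]), array([ 27., 100.]), np.float64(71.0)] 0.041633997663253264
```

View pics/crop.png

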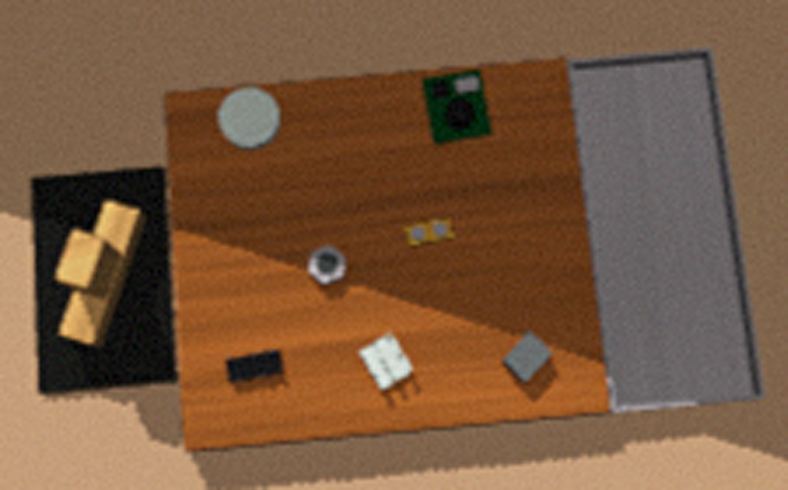

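The crop agrees with the given sizes. The board is centred at (511.5, −25.4) mm with a yaw of 2.8°, the scraper is at (501, 176) with a yaw of −19.5°, and the tool yaw already matches the handle. Next I go to the scraper.

```bash
python3 -m creep '[{"offset":[30,-30,0],"angular":[0,0,0],"jaw":85},{"offset":[32,-32,0],"angular":[0,0,0],"jaw":85},{"offset":[32,-32,0],"angular":[0,0,0],"jaw":85},{"offset":[32,-32,0],"angular":[0,0,0],"jaw":85},{"offset":[32,-32,0],"angular":[0,0,0],"jaw":85},{"offset":[32,-32,0],"angular":[0,0,0],"jaw":85},{"offset":[32,-32,0],"angular":[0,0,0],"jaw":85},{"offset":[32,-32,0],"angular":[0,0,0],"jaw":85}]' 40
python3 -m creep '[{"offset":[32,-32,0],"angular":[0,0,0],"jaw":85},{"offset":[32,-32,0],"angular":[0,0,0],"jaw":85},{"offset":[6,0,-10],"angular":[0,0,0],"jaw":85},{"offset":[0,0,0],"angular":[0,0,0],"jaw":85},{"offset":[0,0,0],"angular":[0,0,0],"jaw":85}]'
```

```text
time: 0.9
eef_pos: [0.4324, 0.2385, 0.2312]
ee_rot: [[-0.941, 0.338, -0.0], [0.338, 0.941, -0.0], [0.0, -0.0, -1.0]]
force: [0.5, 0.7, 0.0]
opening: 0.996
finger_force: 0.0
time: 1.4
eef_pos: [0.5006, 0.1766, 0.221]
ee_rot: [[-0.941, 0.338, -0.001], [0.338, 0.941, -0.0], [0.001, -0.0, -1.0]]
force: [0.0, 1.0, 0.2]
opening: 0.992
finger_force: 0.0
```

```bash
python3 -m creep '[{"offset":[0,0,-40],"angular":[0,0,0],"jaw":85},{"offset":[0,0,-40],"angular":[0,0,0],"jaw":85},{"offset":[0,0,-40],"angular":[0,0,0],"jaw":85},{"offset":[0,0,-30],"angular":[0,0,0],"jaw":85},{"offset":[0,0,-17],"angular":[0,0,0],"jaw":85},{"offset":[0,0,0],"angular":[0,0,0],"jaw":10},{"offset":[0,0,0],"angular":[0,0,0],"jaw":10},{"offset":[0,0,0],"angular":[0,0,0],"jaw":10}]' 60
python3 -m creep '[{"offset":[0,0,0],"angular":[0,0,0],"jaw":10},{"offset":[0,0,0],"angular":[0,0,0],"jaw":10},{"offset":[0,0,0],"angular":[0,0,0],"jaw":10},{"offset":[0,0,0],"angular":[0,0,0],"jaw":10}]'
```

```text
time: 2.2
eef_pos: [0.5019, 0.1767, 0.0557]
ee_rot: [[-0.941, 0.337, 0.002], [0.337, 0.941, 0.0], [-0.002, 0.001, -1.0]]
force: [-0.1, -0.5, -0.0]
opening: 0.507
finger_force: 0.0
time: 2.6
eef_pos: [0.5019, 0.1763, 0.0553]
ee_rot: [[-0.941, 0.338, 0.002], [0.338, 0.941, 0.001], [-0.001, 0.001, -1.0]]
force: [-2.2, 1.2, 7.4]
opening: 0.275
finger_force: 62.1
```

```bash
python3 -m creep '[{"offset":[0,0,20],"angular":[0,0,0],"jaw":10},{"offset":[0,0,38],"angular":[0,0,0],"jaw":10},{"offset":[-10,-30,0],"angular":[0,0,6],"jaw":10},{"offset":[-10,-37,0],"angular":[0,0,6],"jaw":10},{"offset":[-10,-37,0],"angular":[0,0,6],"jaw":10},{"offset":[-10,-37,0],"angular":[0,0,4.5],"jaw":10},{"offset":[-10,-37,0],"angular":[0,0,0],"jaw":10},{"offset":[-10,-37,0],"angular":[0,0,0],"jaw":10}]'
python3 -m creep '[{"offset":[-10,-35,0],"angular":[0,0,0],"jaw":10},{"offset":[0,0,0],"angular":[0,0,0],"jaw":10},{"offset":[0,0,0],"angular":[0,0,0],"jaw":10}]'
python3 - <<'E'
from h import *
i,P=snap("scene"); save("s1.png",cv2.resize(i[140:290,180:400],None,fx=3,fy=3))
i,P=snap("top"); save("t1.png",i)
z=P[...,2]
m=(z>.08)&(z<.12);m[:180]=0;m[300:]=0
m[:,:215]=0;m[:,395:]=0
print(cv2.minAreaRect((P[m][:,:2]*1000).astype(np.float32)),m.sum())
E
```

```text
time: 3.4
eef_pos: [0.441, -0.0403, 0.1128]
ee_rot: [[-0.999, -0.048, 0.001], [-0.048, 0.999, -0.0], [-0.001, -0.0, -1.0]]
force: [0.2, 0.7, -2.1]
opening: 0.273
finger_force: 60.8
time: 3.7
eef_pos: [0.4314, -0.0745, 0.1127]
ee_rot: [[-0.999, -0.046, 0.001], [-0.046, 0.999, -0.0], [-0.001, -0.0, -1.0]]
force: [-1.4, 0.3, -1.0]
opening: 0.277
finger_force: 60.8
((0.0, 0.0), (0.0, 0.0), 0.0) 0
```

View pics/s1.png

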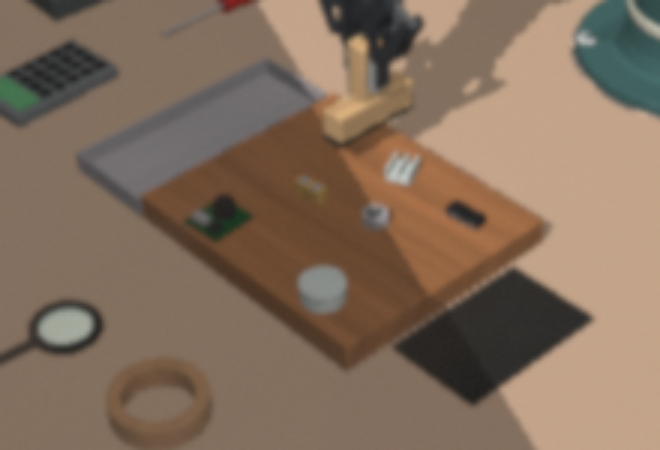

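The scraper is held upright and is square to the board, near (365,100) in the crop. First stroke: the relay.

```bash
python3 -m creep '[{"offset":[0,0,-16],"angular":[0,0,0],"jaw":10},{"offset":[0,0,-16],"angular":[0,0,0],"jaw":10},{"offset":[0,0,0],"angular":[0,0,0],"jaw":10},{"offset":[0.5,-8,0],"angular":[0,0,0],"jaw":10},{"offset":[0.5,-12,0],"angular":[0,0,0],"jaw":10},{"offset":[0.7,-15,0],"angular":[0,0,0],"jaw":10},{"offset":[0.7,-15,0],"angular":[0,0,0],"jaw":10}]'
python3 -m creep '[{"offset":[0.7,-15,0],"angular":[0,0,0],"jaw":10},{"offset":[0.7,-15,0],"angular":[0,0,0],"jaw":10},{"offset":[0.7,-15,0],"angular":[0,0,0],"jaw":10},{"offset":[0.7,-15,0],"angular":[0,0,0],"jaw":10},{"offset":[0,-4,0],"angular":[0,0,0],"jaw":10},{"offset":[0,0,0],"angular":[0,0,0],"jaw":10},{"offset":[0,0,0],"angular":[0,0,0],"jaw":10}]'
python3 - <<'E'
from h import *
i,P=snap("scene"); save("s2.png",cv2.resize(i[140:290,180:400],None,fx=3,fy=3))
E
```

```text
time: 4.5
eef_pos: [0.4341, -0.1251, 0.0805]
ee_rot: [[-0.999, -0.048, 0.0], [-0.048, 0.999, -0.0], [-0.0, -0.0, -1.0]]
force: [0.2, -0.3, -2.3]
opening: 0.272
finger_force: 60.8
time: 5.2
eef_pos: [0.4365, -0.1875, 0.0802]
ee_rot: [[-0.999, -0.048, -0.0], [-0.048, 0.999, 0.0], [0.0, 0.0, -1.0]]
force: [0.3, 0.6, -1.9]
opening: 0.271
finger_force: 60.9
```

View pics/s2.png

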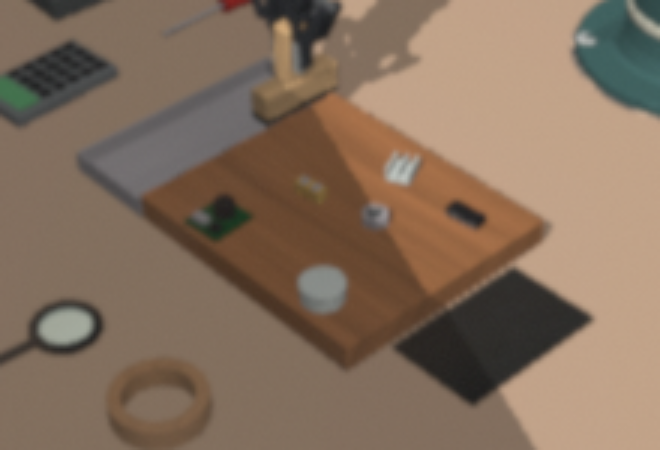

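The relay is off the board, the scraper is at (295,85), and nothing else has moved. Next the terminal.

```bash
python3 -m creep '[{"offset":[0,0,33],"angular":[0,0,0],"jaw":10},{"offset":[15.3,33.6,0],"angular":[0,0,0],"jaw":10},{"offset":[15.3,33.6,0],"angular":[0,0,0],"jaw":10},{"offset":[15.3,33.6,0],"angular":[0,0,0],"jaw":10},{"offset":[15.3,33.6,0],"angular":[0,0,0],"jaw":10},{"offset":[15.3,33.6,0],"angular":[0,0,0],"jaw":10},{"offset":[0,0,0],"angular":[0,0,0],"jaw":10},{"offset":[0,0,0],"angular":[0,0,0],"jaw":10}]'
python3 -m creep '[{"offset":[0,0,-16],"angular":[0,0,0],"jaw":10},{"offset":[0,0,-16.5],"angular":[0,0,0],"jaw":10},{"offset":[0,0,0],"angular":[0,0,0],"jaw":10},{"offset":[0.5,-8,0],"angular":[0,0,0],"jaw":10},{"offset":[0.5,-12,0],"angular":[0,0,0],"jaw":10},{"offset":[0.7,-15,0],"angular":[0,0,0],"jaw":10},{"offset":[0.7,-15,0],"angular":[0,0,0],"jaw":10},{"offset":[0.7,-15,0],"angular":[0,0,0],"jaw":10}]'
python3 -m creep '[{"offset":[0.7,-15,0],"angular":[0,0,0],"jaw":10},{"offset":[0.7,-15,0],"angular":[0,0,0],"jaw":10},{"offset":[0.7,-15,0],"angular":[0,0,0],"jaw":10},{"offset":[0.7,-15,0],"angular":[0,0,0],"jaw":10},{"offset":[0.7,-15,0],"angular":[0,0,0],"jaw":10},{"offset":[0.7,-15,0],"angular":[0,0,0],"jaw":10},{"offset":[0.4,-9,0],"angular":[0,0,0],"jaw":10},{"offset":[0,0,0],"angular":[0,0,0],"jaw":10}]'
```

```text
time: 6.05
eef_pos: [0.513, -0.0188, 0.1132]
ee_rot: [[-0.999, -0.05, -0.0], [-0.05, 0.999, -0.0], [0.0, -0.0, -1.0]]
force: [0.4, -1.2, -2.1]
opening: 0.274
finger_force: 61.0
time: 6.85
eef_pos: [0.5164, -0.0867, 0.081]
ee_rot: [[-0.999, -0.047, 0.0], [-0.047, 0.999, -0.0], [-0.0, -0.0, -1.0]]
force: [0.1, -0.6, -0.6]
opening: 0.272
finger_force: 60.9
time: 7.65
eef_pos: [0.5227, -0.1861, 0.0831]
ee_rot: [[-0.999, -0.047, 0.005], [-0.047, 0.999, -0.002], [-0.005, -0.002, -1.0]]
force: [-2.5, 4.2, 28.2]
opening: 0.272
finger_force: 64.8
```

There is an upward force of 28 N at the end of the stroke, so something is under the sole. I raise the scraper and look.

```bash
python3 -m creep '[{"offset":[0,0,20],"angular":[0,0,0],"jaw":10},{"offset":[0,0,25],"angular":[0,0,0],"jaw":10},{"offset":[-12,35,0],"angular":[0,0,0],"jaw":10},{"offset":[-12,40,0],"angular":[0,0,0],"jaw":10},{"offset":[-12,40,0],"angular":[0,0,0],"jaw":10},{"offset":[0,0,0],"angular":[0,0,0],"jaw":10},{"offset":[0,0,0],"angular":[0,0,0],"jaw":10}]'
python3 - <<'E'
from h import *
i,P=snap("scene"); a=cv2.resize(i[140:290,180:400],None,fx=2.5,fy=2.5)[:300]
i,P=snap("top"); b=cv2.resize(i[180:300,215:395],None,fx=2.5,fy=2.5)[:300]
c=np.zeros((600,550,3),np.uint8); c[:300,:a.shape[1]]=a[:, :550]; c[300:,:b.shape[1]]=b; save("s3.png",c)
z=P[...,2]; m=np.zeros(z.shape,np.uint8); m[185:300,335:392]=1
m=((m>0)&(z>.008)&(P[...,1]<-.175)).astype(np.uint8)
n,l,s,cc=cv2.connectedComponentsWithStats(m)
for k in range(1,n):
    if s[k,4]>15: print(np.round(cc[k]),s[k,4],np.round(np.median(P[l==k],axis=0),3),np.round(P[l==k][:,2].max(),3))
E
```

```text
time: 8.35
eef_pos: [0.485, -0.0688, 0.1261]
ee_rot: [[-0.999, -0.049, 0.001], [-0.049, 0.999, -0.0], [-0.0, -0.0, -1.0]]
force: [0.1, 0.3, -0.9]
opening: 0.274
finger_force: 61.0
[379. 252.] 274 [ 0.485 -0.282  0.021] 0.026
```

View pics/s3.png

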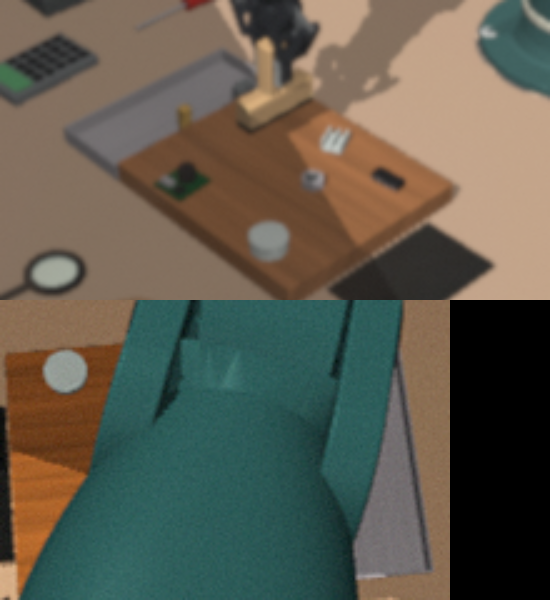

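The terminal block stands on end in the tray at (183,118), close to the board edge, and the relay lies in the tray at (237,85). I locate the terminal so I can tip it over with the scraper.

Run:
```python
from h import *
i,P=snap("scene")
hsv=cv2.cvtColor(i,cv2.COLOR_RGB2HSV)
sub=P[178:196,245:262]; 
w=hsv[178:196,245:262]
m=(w[...,1]>110)&(w[...,0]>15)&(w[...,0]<32)
d=(sub[m][:,:2]-[.5115,-.0254]); R=np.array([[.9988,-.0488],[.0488,.9988]])
q=d@R
print(m.sum(),np.round(np.c_[q,sub[m][:,2]]*1000).astype(int)[::3].tolist())
print(np.round(np.percentile(np.c_[q,sub[m][:,2]]*1000,[5,50,95],axis=0)))
```

```text
32 [[4, -176, 35], [6, -174, 32], [12, -171, 33], [17, -170, 33], [5, -171, 26], [11, -169, 26], [15, -169, 24], [14, -176, 16], [5, -172, 14], [13, -166, 17], [16, -169, 14]]
[[   5. -176.   13.]
 [  13. -170.   26.]
 [  18. -165.   36.]]
```

```bash
python3 -m creep '[{"offset":[15,-32,0],"angular":[0,0,0],"jaw":10},{"offset":[15,-32,0],"angular":[0,0,0],"jaw":10},{"offset":[15.3,-31.8,0],"angular":[0,0,0],"jaw":10},{"offset":[0,0,-25],"angular":[0,0,0],"jaw":10},{"offset":[0,0,-20.3],"angular":[0,0,0],"jaw":10},{"offset":[0,0,0],"angular":[0,0,0],"jaw":10},{"offset":[0.4,-8,0],"angular":[0,0,0],"jaw":10},{"offset":[0.4,-8,0],"angular":[0,0,0],"jaw":10}]'
python3 -m creep '[{"offset":[0.4,-8,0],"angular":[0,0,0],"jaw":10},{"offset":[0.4,-8,0],"angular":[0,0,0],"jaw":10},{"offset":[0.4,-8,0],"angular":[0,0,0],"jaw":10},{"offset":[0.4,-8,0],"angular":[0,0,0],"jaw":10},{"offset":[0,0,0],"angular":[0,0,0],"jaw":10}]'
python3 -m creep '[{"offset":[0,0,35],"angular":[0,0,0],"jaw":10},{"offset":[-10,40,0],"angular":[0,0,0],"jaw":10},{"offset":[-10,40,0],"angular":[0,0,0],"jaw":10},{"offset":[0,0,0],"angular":[0,0,0],"jaw":10}]'
cat > look.py <<'E'
import sys
from h import *
i,P=snap("scene"); 
q=(P[...,:2]-[.5115,-.0254])@np.array([[.9988,-.0488],[.0488,.9988]]); z=P[...,2]
t=(abs(q[...,0])<.124)&(q[...,1]<-.158)&(q[...,1]>-.252)&(z>.009)&(z<.06)
n,l,s,c=cv2.connectedComponentsWithStats(t.astype(np.uint8))
for k in range(1,n):
    if s[k,4]>8: m=l==k; print("tray",np.round(c[k]),s[k,4],np.round(np.median(q[m],0)*1000),"zmax",np.round(z[m].max()*1000),"rgb",np.median(i[m],0))
b=(abs(q[...,0])<.128)&(abs(q[...,1])<.146)&(z>.0345)&(z<.055)
n,l,s,c=cv2.connectedComponentsWithStats(b.astype(np.uint8))
for k in range(1,n):
    if s[k,4]>8: m=l==k; print("board",np.round(c[k]),s[k,4],np.round((q[m].min(0)+q[m].max(0))*500),"zmax",np.round(z[m].max()*1000))
save(sys.argv[1],cv2.resize(i[140:290,180:400],None,fx=3,fy=3))
E
python3 look.py s4.png
```

```text
time: 9.3
eef_pos: [0.5312, -0.1819, 0.0806]
ee_rot: [[-0.999, -0.048, 0.0], [-0.048, 0.999, -0.0], [-0.0, -0.0, -1.0]]
force: [0.1, -0.0, -1.6]
opening: 0.273
finger_force: 61.0
time: 9.8
eef_pos: [0.5327, -0.2138, 0.0805]
ee_rot: [[-0.999, -0.047, 0.0], [-0.047, 0.999, -0.0], [-0.0, -0.0, -1.0]]
force: [-1.2, 0.3, -1.0]
opening: 0.277
finger_force: 61.0
time: 10.2
eef_pos: [0.5109, -0.1288, 0.1157]
ee_rot: [[-0.999, -0.051, -0.001], [-0.051, 0.999, 0.001], [0.001, 0.001, -1.0]]
force: [-0.6, -0.0, -1.1]
opening: 0.273
finger_force: 60.9
tray [249. 186.] 39 [  13. -196.] zmax 20.0 rgb [119.  98.  60.]
board [313. 196.] 55 [-75.   5.] zmax 47.0
board [252. 212.] 109 [108. -60.] zmax 54.0
board [334. 211.] 59 [-70.  97.] zmax 42.0
board [304. 211.] 45 [-6. 41.] zmax 46.0
board [287. 236.] 193 [104.  81.] zmax 55.0
```

The terminal has toppled and lies flat (top at 20 mm). Next the nut.

```bash
python3 -m creep '[{"offset":[0,35.7,0],"angular":[0,0,0],"jaw":10},{"offset":[0,35.7,0],"angular":[0,0,0],"jaw":10},{"offset":[0,35.7,0],"angular":[0,0,0],"jaw":10},{"offset":[0,35.7,0],"angular":[0,0,0],"jaw":10},{"offset":[0,35.7,0],"angular":[0,0,0],"jaw":10},{"offset":[0,0,0],"angular":[0,0,0],"jaw":10},{"offset":[0,0,-17],"angular":[0,0,0],"jaw":10},{"offset":[0,0,-17.5],"angular":[0,0,0],"jaw":10}]'
python3 -m creep '[{"offset":[0,0,0],"angular":[0,0,0],"jaw":10},{"offset":[0.5,-10,0],"angular":[0,0,0],"jaw":10},{"offset":[0.7,-15,0],"angular":[0,0,0],"jaw":10},{"offset":[0.7,-15,0],"angular":[0,0,0],"jaw":10},{"offset":[0.7,-15,0],"angular":[0,0,0],"jaw":10},{"offset":[0.7,-15,0],"angular":[0,0,0],"jaw":10},{"offset":[0.7,-15,0],"angular":[0,0,0],"jaw":10},{"offset":[0.7,-15,0],"angular":[0,0,0],"jaw":10}]'
python3 -m creep '[{"offset":[0.7,-15,0],"angular":[0,0,0],"jaw":10},{"offset":[0.7,-15,0],"angular":[0,0,0],"jaw":10},{"offset":[0.7,-15,0],"angular":[0,0,0],"jaw":10},{"offset":[0.7,-15,0],"angular":[0,0,0],"jaw":10},{"offset":[0.7,-15,0],"angular":[0,0,0],"jaw":10},{"offset":[0.7,-15,0],"angular":[0,0,0],"jaw":10},{"offset":[0.7,-15,0],"angular":[0,0,0],"jaw":10},{"offset":[0.7,-15,0],"angular":[0,0,0],"jaw":10}]'
python3 -m creep '[{"offset":[0.7,-14,0],"angular":[0,0,0],"jaw":10},{"offset":[0,0,0],"angular":[0,0,0],"jaw":10}]'
python3 -m creep '[{"offset":[0,0,35],"angular":[0,0,0],"jaw":10},{"offset":[-20,35,0],"angular":[0,0,0],"jaw":10},{"offset":[-20,35,0],"angular":[0,0,0],"jaw":10},{"offset":[0,0,0],"angular":[0,0,0],"jaw":10}]'
python3 look.py s5.png
```

```text
time: 11.05
eef_pos: [0.5134, 0.0453, 0.0808]
ee_rot: [[-0.999, -0.048, 0.002], [-0.048, 0.999, -0.0], [-0.001, -0.0, -1.0]]
force: [-0.3, -0.6, -1.7]
opening: 0.272
finger_force: 61.1
time: 11.85
eef_pos: [0.5173, -0.0557, 0.081]
ee_rot: [[-0.999, -0.048, 0.0], [-0.048, 0.999, -0.0], [-0.0, -0.0, -1.0]]
force: [0.3, -0.2, -1.2]
opening: 0.275
finger_force: 61.0
time: 12.65
eef_pos: [0.5229, -0.1755, 0.081]
ee_rot: [[-0.999, -0.048, -0.0], [-0.048, 0.999, -0.0], [0.0, -0.0, -1.0]]
force: [0.2, -0.3, -1.3]
opening: 0.274
finger_force: 61.0
time: 12.85
eef_pos: [0.5238, -0.1901, 0.0809]
ee_rot: [[-0.999, -0.046, 0.0], [-0.046, 0.999, -0.0], [-0.0, -0.0, -1.0]]
force: [0.1, 0.4, -1.2]
opening: 0.273
finger_force: 60.9
time: 13.25
eef_pos: [0.4808, -0.1147, 0.1161]
ee_rot: [[-0.999, -0.05, -0.002], [-0.05, 0.999, 0.002], [0.002, 0.002, -1.0]]
force: [-0.2, -0.1, -1.2]
opening: 0.277
finger_force: 60.9
tray [271. 163.] 13 [-121. -239.] zmax 24.0 rgb [86. 82. 80.]
tray [252. 185.] 72 [   5. -185.] zmax 27.0 rgb [110.5 101.   77.5]
board [313. 196.] 57 [-77.   4.] zmax 47.0
board [252. 211.] 94 [108. -62.] zmax 55.0
board [335. 211.] 63 [-70.  98.] zmax 44.0
board [287. 236.] 192 [105.  87.] zmax 54.0
```

```bash
python3 -m creep '[{"offset":[-13.4,33.8,0],"angular":[0,0,0],"jaw":10},{"offset":[-13.4,33.8,0],"angular":[0,0,0],"jaw":10},{"offset":[-13.4,33.8,0],"angular":[0,0,0],"jaw":10},{"offset":[-13.4,33.8,0],"angular":[0,0,0],"jaw":10},{"offset":[0,0,0],"angular":[0,0,0],"jaw":10},{"offset":[0,0,-17],"angular":[0,0,0],"jaw":10},{"offset":[0,0,-18],"angular":[0,0,0],"jaw":10},{"offset":[0,0,0],"angular":[0,0,0],"jaw":10}]'
python3 -m creep '[{"offset":[0.7,-15,0],"angular":[0,0,0],"jaw":10},{"offset":[0.7,-15,0],"angular":[0,0,0],"jaw":10},{"offset":[0.7,-15,0],"angular":[0,0,0],"jaw":10},{"offset":[0.7,-15,0],"angular":[0,0,0],"jaw":10},{"offset":[0.7,-15,0],"angular":[0,0,0],"jaw":10},{"offset":[0.7,-15,0],"angular":[0,0,0],"jaw":10},{"offset":[0.7,-15,0],"angular":[0,0,0],"jaw":10}]'
python3 -m creep '[{"offset":[0.7,-15,0],"angular":[0,0,0],"jaw":10},{"offset":[0.7,-15,0],"angular":[0,0,0],"jaw":10},{"offset":[0.7,-15,0],"angular":[0,0,0],"jaw":10},{"offset":[0.7,-15,0],"angular":[0,0,0],"jaw":10},{"offset":[0.7,-15,0],"angular":[0,0,0],"jaw":10},{"offset":[0.7,-15,0],"angular":[0,0,0],"jaw":10},{"offset":[0.7,-15,0],"angular":[0,0,0],"jaw":10},{"offset":[0,0,0],"angular":[0,0,0],"jaw":10}]'
python3 -m creep '[{"offset":[0,0,35],"angular":[0,0,0],"jaw":10},{"offset":[0,40,0],"angular":[0,0,0],"jaw":10},{"offset":[0,40,0],"angular":[0,0,0],"jaw":10},{"offset":[0,40,0],"angular":[0,0,0],"jaw":10},{"offset":[0,0,0],"angular":[0,0,0],"jaw":10}]'
python3 look.py s6.png
```

```text
time: 14.1
eef_pos: [0.4296, 0.0166, 0.0796]
ee_rot: [[-0.999, -0.048, -0.002], [-0.048, 0.999, 0.0], [0.002, 0.0, -1.0]]
force: [-0.4, 0.3, -0.1]
opening: 0.281
finger_force: 60.9
time: 14.8
eef_pos: [0.4355, -0.0894, 0.0818]
ee_rot: [[-0.999, -0.047, 0.001], [-0.047, 0.999, -0.0], [-0.001, -0.0, -1.0]]
force: [0.1, -1.2, -1.5]
opening: 0.278
finger_force: 60.9
time: 15.6
eef_pos: [0.4401, -0.195, 0.081]
ee_rot: [[-0.999, -0.046, 0.0], [-0.046, 0.999, -0.001], [-0.0, -0.001, -1.0]]
force: [-0.2, 0.2, -2.3]
opening: 0.273
finger_force: 61.0
time: 16.1
eef_pos: [0.4387, -0.0691, 0.116]
ee_rot: [[-0.999, -0.052, -0.001], [-0.052, 0.999, 0.001], [0.001, 0.001, -1.0]]
force: [-0.3, -0.1, -1.4]
opening: 0.274
finger_force: 61.0
tray [277. 167.] 45 [-122. -210.] zmax 26.0 rgb [84. 80. 81.]
tray [266. 171.] 58 [ -80. -219.] zmax 24.0 rgb [128.5 131.5 129. ]
tray [276. 175.] 51 [ -83. -169.] zmax 30.0 rgb [81. 75. 75.]
tray [252. 185.] 74 [   5. -186.] zmax 27.0 rgb [110.  101.5  76. ]
board [252. 211.] 94 [107. -60.] zmax 53.0
board [335. 211.] 64 [-70. 100.] zmax 44.0
board [287. 236.] 189 [104.  88.] zmax 54.0
```

View pics/s6.png

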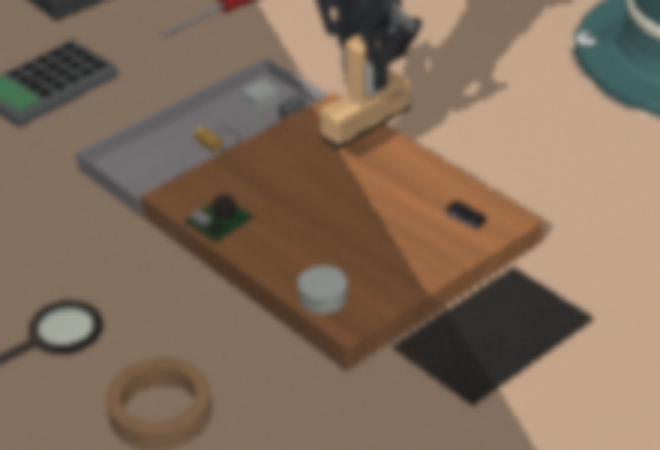

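The nut, terminal, heat-sink and relay are in the tray at (230,135), (208,138), (262,92) and (290,108). Only the chip at (466,212) is left. I sweep it slightly diagonally so it drops into the free gap between the relay and the nut.

```bash
python3 -m creep '[{"offset":[-2.2,35.7,0],"angular":[0,0,0],"jaw":10},{"offset":[-2.2,35.7,0],"angular":[0,0,0],"jaw":10},{"offset":[-2.2,35.7,0],"angular":[0,0,0],"jaw":10},{"offset":[-2.2,35.7,0],"angular":[0,0,0],"jaw":10},{"offset":[-2.2,35.9,0],"angular":[0,0,0],"jaw":10},{"offset":[0,0,0],"angular":[0,0,0],"jaw":10},{"offset":[0,0,-17],"angular":[0,0,0],"jaw":10},{"offset":[0,0,-18],"angular":[0,0,0],"jaw":10}]'
python3 -m creep '[{"offset":[0,0,0],"angular":[0,0,0],"jaw":10},{"offset":[1,-8,0],"angular":[0,0,0],"jaw":10},{"offset":[1.5,-10,0],"angular":[0,0,0],"jaw":10},{"offset":[2.5,-16,0],"angular":[0,0,0],"jaw":10},{"offset":[2.5,-16,0],"angular":[0,0,0],"jaw":10},{"offset":[2.5,-16,0],"angular":[0,0,0],"jaw":10},{"offset":[2.5,-16,0],"angular":[0,0,0],"jaw":10},{"offset":[2.5,-16,0],"angular":[0,0,0],"jaw":10}]'
python3 -m creep '[{"offset":[2.5,-16,0],"angular":[0,0,0],"jaw":10},{"offset":[2.5,-16,0],"angular":[0,0,0],"jaw":10},{"offset":[2.5,-16,0],"angular":[0,0,0],"jaw":10},{"offset":[2.5,-16,0],"angular":[0,0,0],"jaw":10},{"offset":[2.5,-16,0],"angular":[0,0,0],"jaw":10},{"offset":[2.5,-16,0],"angular":[0,0,0],"jaw":10},{"offset":[2.5,-16,0],"angular":[0,0,0],"jaw":10},{"offset":[2.5,-16,0],"angular":[0,0,0],"jaw":10}]'
python3 -m creep '[{"offset":[2.5,-16,0],"angular":[0,0,0],"jaw":10},{"offset":[2.5,-16,0],"angular":[0,0,0],"jaw":10},{"offset":[2.5,-16,0],"angular":[0,0,0],"jaw":10},{"offset":[2.5,-16,0],"angular":[0,0,0],"jaw":10},{"offset":[2,-14,0],"angular":[0,0,0],"jaw":10},{"offset":[0,0,0],"angular":[0,0,0],"jaw":10}]'
python3 -m creep '[{"offset":[0,0,35],"angular":[0,0,0],"jaw":10},{"offset":[0,40,0],"angular":[0,0,0],"jaw":10},{"offset":[0,40,0],"angular":[0,0,0],"jaw":10},{"offset":[0,40,0],"angular":[0,0,0],"jaw":10},{"offset":[0,0,0],"angular":[0,0,0],"jaw":10}]'
python3 look.py s7.png
```

```text
time: 16.95
eef_pos: [0.4295, 0.1051, 0.0808]
ee_rot: [[-0.999, -0.048, 0.001], [-0.048, 0.999, -0.0], [-0.001, -0.0, -1.0]]
force: [0.1, 0.4, -1.0]
opening: 0.269
finger_force: 61.2
time: 17.75
eef_pos: [0.4443, 0.0059, 0.0818]
ee_rot: [[-0.999, -0.047, 0.001], [-0.047, 0.999, -0.0], [-0.001, -0.0, -1.0]]
force: [-1.2, 0.6, -1.0]
opening: 0.271
finger_force: 61.0
time: 18.55
eef_pos: [0.464, -0.1222, 0.0817]
ee_rot: [[-0.999, -0.047, 0.001], [-0.047, 0.999, -0.001], [-0.001, -0.001, -1.0]]
force: [-0.7, 0.5, -2.5]
opening: 0.272
finger_force: 61.0
time: 19.15
eef_pos: [0.4762, -0.2002, 0.0809]
ee_rot: [[-0.999, -0.047, 0.0], [-0.047, 0.999, -0.0], [-0.0, -0.0, -1.0]]
force: [0.6, 0.1, -1.9]
opening: 0.272
finger_force: 61.0
time: 19.65
eef_pos: [0.4748, -0.0743, 0.116]
ee_rot: [[-0.999, -0.052, -0.001], [-0.052, 0.999, 0.001], [0.001, 0.001, -1.0]]
force: [0.0, 0.2, -1.8]
opening: 0.269
finger_force: 61.0
tray [271. 163.] 14 [-121. -241.] zmax 26.0 rgb [82. 79. 80.]
tray [279. 168.] 20 [-122. -200.] zmax 26.0 rgb [91.5 87.5 87.5]
tray [266. 171.] 55 [ -79. -219.] zmax 20.0 rgb [131. 133. 131.]
tray [276. 175.] 51 [ -81. -170.] zmax 28.0 rgb [80. 77. 74.]
tray [266. 182.] 15 [ -37. -173.] zmax 24.0 rgb [58. 55. 56.]
tray [252. 186.] 74 [   6. -185.] zmax 28.0 rgb [110.  101.5  79.5]
board [253. 211.] 106 [103. -60.] zmax 55.0
board [287. 236.] 188 [106.  89.] zmax 54.0
```

View pics/s7.png

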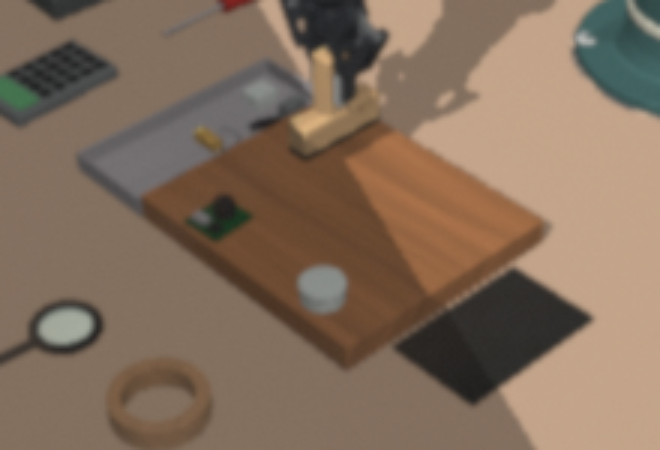

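The board is clear: only the circuit at (220,215) and the tin at (322,288) remain, and all five scraps are in the tray. Now I return the scraper.

```bash
python3 -m creep '[{"offset":[4,36,0],"angular":[0,0,0],"jaw":10},{"offset":[4.5,44,0],"angular":[0,0,0],"jaw":10},{"offset":[4.5,44,0],"angular":[0,0,0],"jaw":10},{"offset":[4.5,44,0],"angular":[0,0,0],"jaw":10},{"offset":[4.5,44,0],"angular":[0,0,0],"jaw":10},{"offset":[4.2,44,0],"angular":[0,0,0],"jaw":10},{"offset":[0,0,0],"angular":[0,0,0],"jaw":10},{"offset":[0,0,0],"angular":[0,0,0],"jaw":10}]'
python3 -m creep '[{"offset":[0,0,-20],"angular":[0,0,0],"jaw":10},{"offset":[0,0,-20],"angular":[0,0,0],"jaw":10},{"offset":[0,0,-12],"angular":[0,0,0],"jaw":10},{"offset":[0,0,-5],"angular":[0,0,0],"jaw":10},{"offset":[0,0,-2],"angular":[0,0,0],"jaw":10},{"offset":[0,0,0],"angular":[0,0,0],"jaw":10}]'
```

```text
time: 20.5
eef_pos: [0.502, 0.178, 0.1157]
ee_rot: [[-0.999, -0.049, -0.0], [-0.049, 0.999, -0.0], [0.0, -0.0, -1.0]]
force: [-0.6, -0.9, -1.6]
opening: 0.274
finger_force: 61.1
time: 21.1
eef_pos: [0.5023, 0.1772, 0.0573]
ee_rot: [[-0.999, -0.047, 0.0], [-0.047, 0.999, 0.0], [-0.0, -0.0, -1.0]]
force: [-1.1, 0.5, -0.3]
opening: 0.273
finger_force: 61.1
```

```bash
python3 -m creep '[{"offset":[0,0,-1],"angular":[0,0,0],"jaw":10},{"offset":[0,0,-0.7],"angular":[0,0,0],"jaw":10},{"offset":[0,0,0],"angular":[0,0,0],"jaw":10},{"offset":[0,0,0],"angular":[0,0,0],"jaw":10}]'
python3 -m creep '[{"offset":[0,0,0],"angular":[0,0,0],"jaw":35},{"offset":[0,0,0],"angular":[0,0,0],"jaw":60},{"offset":[0,0,0],"angular":[0,0,0],"jaw":80},{"offset":[0,0,0],"angular":[0,0,0],"jaw":80},{"offset":[0,0,0],"angular":[0,0,0],"jaw":80}]'
python3 -m creep '[{"offset":[0,0,15],"angular":[0,0,0],"jaw":80},{"offset":[0,0,30],"angular":[0,0,0],"jaw":80},{"offset":[0,0,40],"angular":[0,0,0],"jaw":80},{"offset":[0,0,40],"angular":[0,0,0],"jaw":80},{"offset":[-20,30,20],"angular":[0,0,0],"jaw":80},{"offset":[-30,40,0],"angular":[0,0,0],"jaw":80},{"offset":[-30,40,0],"angular":[0,0,0],"jaw":80},{"offset":[-30,40,0],"angular":[0,0,0],"jaw":80}]'
python3 -m creep '[{"offset":[-30,40,0],"angular":[0,0,0],"jaw":80},{"offset":[-30,40,0],"angular":[0,0,0],"jaw":80},{"offset":[-30,40,0],"angular":[0,0,0],"jaw":80},{"offset":[0,0,0],"angular":[0,0,0],"jaw":80}]'
python3 look.py s8.png
python3 - <<'E'
from h import *
i,P=snap("top"); save("t8.png",cv2.resize(i[175:315,170:395],None,fx=3.5,fy=3.5))
m=np.zeros(i.shape[:2],bool); m[200:300,170:222]=1
z=P[...,2]
for lo,hi in((.034,.05),(.095,.115)):
    k=m&(z>lo)&(z<hi); print(cv2.minAreaRect((P[k][:,:2]*1000).astype(np.float32)),np.median(z[k]))
E
```

```text
time: 21.5
eef_pos: [0.502, 0.1778, 0.0555]
ee_rot: [[-0.999, -0.048, 0.0], [-0.048, 0.999, 0.0], [-0.0, 0.0, -1.0]]
force: [0.5, -0.1, -1.7]
opening: 0.27
finger_force: 61.1
time: 22.0
eef_pos: [0.502, 0.1777, 0.0553]
ee_rot: [[-0.999, -0.048, 0.0], [-0.048, 0.999, -0.0], [-0.0, -0.0, -1.0]]
force: [0.4, 0.1, -1.2]
opening: 0.935
finger_force: 0.0
time: 22.8
eef_pos: [0.3908, 0.3289, 0.2005]
ee_rot: [[-0.999, -0.047, 0.001], [-0.047, 0.999, 0.0], [-0.001, 0.0, -1.0]]
force: [0.8, 0.7, 0.2]
opening: 0.938
finger_force: 0.0
time: 23.2
eef_pos: [0.2985, 0.4512, 0.2001]
ee_rot: [[-0.999, -0.053, -0.001], [-0.053, 0.999, 0.001], [0.001, 0.001, -1.0]]
force: [0.9, -0.9, -0.6]
opening: 0.937
finger_force: 0.0
tray [279. 167.] 55 [-121. -203.] zmax 26.0 rgb [84. 81. 81.]
tray [266. 171.] 58 [ -79. -217.] zmax 22.0 rgb [122. 125. 122.]
tray [277. 175.] 50 [ -82. -169.] zmax 28.0 rgb [76.5 70.5 70.5]
tray [266. 181.] 17 [ -39. -169.] zmax 28.0 rgb [55. 48. 49.]
tray [252. 185.] 74 [   6. -184.] zmax 28.0 rgb [104.  96.  71.]
board [253. 211.] 104 [103. -62.] zmax 53.0
board [287. 236.] 192 [106.  89.] zmax 55.0
((537.6670532226562, 166.29318237304688), (50.873451232910156, 178.64126586914062), 76.28435516357422) 0.04181044092113506
((500.5501708984375, 175.29901123046875), (35.83791732788086, 24.179208755493164), 5.427443981170654) 0.10537030305409678
```

View pics/t8.png

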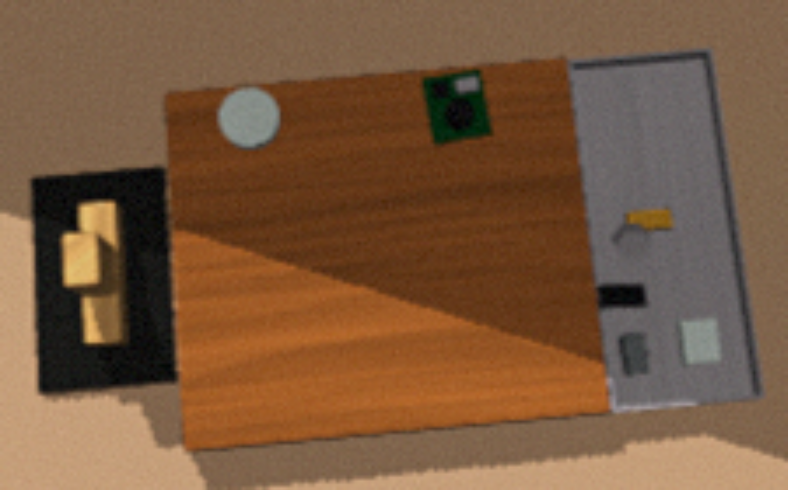

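The final view shows the scraper standing on the pad at (100,270) and all five scraps in the tray at x 615–720. The tin at (249,117) and the circuit at (458,107) have not moved.

```bash
python3 -c "
from bench import robot
print(robot.hand_in())"
```

```text
the job is handed in; nothing more can be done
None
```

The job is handed in: all five scraps lie in the tray, the scraper stands released on its pad, and the circuit board and tin are where they were (last camera check; no verdict was returned).

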